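# Find the unlatched filter hatch and push it open

## Task

One of the four identical grey hatches on top of the white filter unit has been left unlatched, but it cannot be told by eye: press gently with a fingertip on the blue strip at the front of the hatches until you find the one that rocks, then push that hatch down and inward until it is fully open, so that the filter below can be reached, and move clear with the hatch left open. Do not force the latched ones; grasp nothing, and leave the dish, fitting and everything else where they stand.

Things in the scene. Friction and masses are not known exactly. Their poses are not given: they have to be found in the camera images.
- unit: White filter unit fixed to the bench, 280 mm (its x) by 460 (its y) by 120 high, yawed up to 0.25 rad. Origin: centre of its underside, on the bench; its -x side (vent slots) faces the robot. In its flat deck, 120 mm up, four openings lie in a row along y, 100 mm apart, each 104 (x) by 84 mm (y). The deck behind them carries the dish and fitting. Inside it is clear for 75 mm below the pivots.
- pivot_mid (a point): Point on the common pivot line of the four hatches, at the middle of the row; axes as the unit's, the line runs along y, 2.5 mm below the deck. Each opening is filled flush by an identical grey plate, 98 mm (x) by 78 (y) by 5 thick: 70 mm of it before the pivot, 28 mm behind. Only pressing in front (-x) of the pivot tips it. Small dark caps mark the pivots.
- hatch (a joint): Tilt of the one unlatched hatch, in whichever opening it is (changes every time): 0 flush, growing as its front goes down into the unit and its short rear rises; stop at 1.2 rad. No spring: its stiff pivot (0.14 N m: 2.5 N at the blue strip) leaves it where it is let go. The other three are latched: they only yield on a rubber seal, 1 mm per 12 N at the strip, and spring back.
- press_1 (a point): Centre of the blue strip (16 mm along x by 44 mm along y) on the top face of the leftmost (+y) hatch when flush: 55 mm in front of its pivot, 15 mm behind its front edge. Fixed to the unit (does not follow the hatch), axes as the unit's.
- press_2 (a point): Centre of the blue strip (16 mm along x by 44 mm along y) on the top face of the second from the left hatch when flush: 55 mm in front of its pivot, 15 mm behind its front edge. Fixed to the unit (does not follow the hatch), axes as the unit's.
- press_3 (a point): Centre of the blue strip (16 mm along x by 44 mm along y) on the top face of the third from the left hatch when flush: 55 mm in front of its pivot, 15 mm behind its front edge. Fixed to the unit (does not follow the hatch), axes as the unit's.
- press_4 (a point): Centre of the blue strip (16 mm along x by 44 mm along y) on the top face of the rightmost (-y) hatch when flush: 55 mm in front of its pivot, 15 mm behind its front edge. Fixed to the unit (does not follow the hatch), axes as the unit's.
- dish: Bystander, loose, to be left alone; origin at the centre of its underside. White ceramic dish, 44 mm across, 18 mm high, on the unit's rear deck.
- fitting: Bystander, loose, to be left alone; origin at the centre of its underside. Brass fitting, 26 mm across, 24 mm high, on the unit's rear deck.
- mouse: Bystander, loose, to be left alone; origin at the centre of its underside. White computer mouse, 100 x 58 x 26 mm, on a mat at the right of the bench.
- jar: Bystander, loose, to be left alone; origin at the centre of its underside. Amber jar, 54 mm across, 70 mm high, on the bench at the left.
- vial: Bystander, loose, to be left alone; origin at the centre of its underside. Small clear vial, 28 mm across, 55 mm high, on the bench at the left.
- driver: Bystander, loose, to be left alone: screwdriver about 170 mm long, lying on the bench at the right; origin on its underside.

How it is judged:
By the outcome, as a careful person would: the job done as asked, in the order asked, and still so for the second after the job is handed in, with the robot touching nothing.
It also fails if it takes over 48 s, if anything falls off the work surface, if the arm or the gripper's body presses on something with over 40 N, if the wrist force passes 120 N, or if a joint passes its speed limit or range.

## Robot

A 6-joint arm with a two-finger parallel gripper is mounted at the origin on the work surface. World frame = base frame: x ahead of the robot, y to its left, z up, the work surface at z = 0. Lengths are in m, angles in rad, forces in N, time in s.
With the tool pointing down it reaches from about 0.325 to 0.85 m from the base axis. Payload 15.5 kg.
Tool frame: the origin (TCP) lies on the mounting face of the last link; the fingertips stand 191 mm ahead of it and the grasp point (between the pads) lies 172 mm ahead of it (bot.nose_length is the distance from the TCP to the fingertips, in m); z points along the fingers, y is the direction in which the jaws open and shut (so a half turn about z gives the same grasp; the last joint's range is limited). The gripper opens to 91 mm and grips with 3 to 60 N. Pads are 32 mm wide; open, the fingers measure 118 mm over their backs; the gripper's body (76 mm by 178 mm) begins 60 mm behind the grasp point.
Start: joints at [-1.44, 0.494, 1.345, -0, 1.302, -0.096], TCP at [0.141, -0.609, 0.405] pointing down, gripper open.
Joint ranges: [-2.91, 2.91], [-0.82, 2.16], [0.22, 2.67], [-1.22, 4.37], [0.12, 2.79], [-3.08, 3.08]. Speed limits (rad/s): [1.89, 1.89, 2.57, 3.01, 3.01, 3.01].

## Interface

Orientations are given as [roll, pitch, yaw] about the fixed x, y, z axes, in that order (R = Rz(yaw) Ry(pitch) Rx(roll)).
In Python, from cell import bot gives the robot as it stands.
- The arm moves only by the shell command python3 -m crank 'ROWS' [OPENING]. ROWS is JSON, a list of rows, each an object with "translation": the shift along the tool's x, y, z in cm, a list of three; "yaw": the turn about the tool's z in rad. A call has 1 to 8 rows; each row is the pose to reach, as a shift and turn from the pose commanded when the call began, along the tool's axes at that moment; what a row does not reach only later rows make up. A row lasts 1/8 s, in which the tool goes at most 62.5 mm and 10.7 degrees, less where a joint would pass 70% of its speed; a pose out of reach is approached as far as the arm can. A call with a gripper value outside its range is refused whole. OPENING is the finger opening in cm, from 0 to 9.12, set as the call begins (- or left out, the last holds). The fingers move at their own pace and stop on an object; the grip force is fixed at half the most. Time passes only in rows, so rows that repeat a pose let the fingers close. It gives the time, the measured TCP pose, the force and the opening at its end, in the units of the state.
- bot.sense(): the state, without advancing time (a new reading comes with each control period).
- bot.get_image(name): name is "side" or "top"; returns a dict with "color" (400x640x3 uint8, red, green, blue), "fx", "fy", "cx", "cy" (pixels), "R" (3x3) and "t" (3): a world point X has camera coordinates R X + t. Camera axes: x right, y down, z forward; pixel columns grow to the right and rows downward; lengths in m; the calibration is good to about 2 mm. A picture is of the moment at which its call begins. There is no depth.
- bot.sign_off(): hands the job in, once; it reports no verdict.
The state is a dict: "time": time; "qpos": joint angles; "joint_velocities": joint speeds; "tau": joint torques, N m; "tcp_pos": TCP position; "tcp_rot": TCP orientation; "ft_force": force on the tool from outside, world axes, zero at the start; "moment": the same for the moment, N m; "gripper_width": finger opening in m.
Only numpy, scipy, OpenCV 4.12 (cv2) and the standard library are available. Lean on these libraries where they do the work, as an engineer would, in place of code of your own. Each camera call takes 0.05 s, during which the arm holds its last target.

## Working session

There is one attempt and no reset: what is moved stays moved. The work goes in short steps, Python scripts to look and compute and a shell command to move; the robot and the scene stay as the last step left them, time stands still between calls to the robot, and variables do not carry over. Pictures are saved under pics/ and viewed, and the job is handed in when it is done.

```bash
ls; mkdir -p pics; python3 - <<'E'
from cell import bot
import cv2
s=bot.sense()
print({k:s[k] for k in('time','tcp_pos','tcp_rot','ft_force','gripper_width')},bot.nose_length)
for n in('top','side'):
    d=bot.get_image(n); cv2.imwrite(f'pics/{n}0.png',d['color'][:,:,::-1]); print(n,d['fx'],d['fy'],d['cx'],d['cy'],d['R'],d['t'])
E
```

```text
pics
{'time': 0.0, 'tcp_pos': array([ 0.14050577, -0.60883097,  0.40411899]), 'tcp_rot': array([-3.14031468e+00, -1.33006183e-04,  2.26775933e-01]), 'ft_force': array([ 0.10838746, -0.43372352,  0.14159672]), 'gripper_width': 0.09131356616894691} 0.1908
top 510.61301495950977 510.61301495950977 321.256231291795 205.27538177239435 [[-0.01136649 -0.99993309  0.00214717]
 [-0.97738898  0.01065676 -0.21118053]
 [ 0.21114352 -0.004499   -0.97744472]] [0.0222301  0.58900211 1.41473129]
side 499.7353808650846 499.7353808650846 317.6338821208631 193.94571529401313 [[-0.33544223 -0.9419127  -0.01670272]
 [-0.52053189  0.20009574 -0.8300652 ]
 [ 0.7851911  -0.26974463 -0.55741616]] [0.20356223 0.38935971 1.09756445]
```

View pics/top0.png

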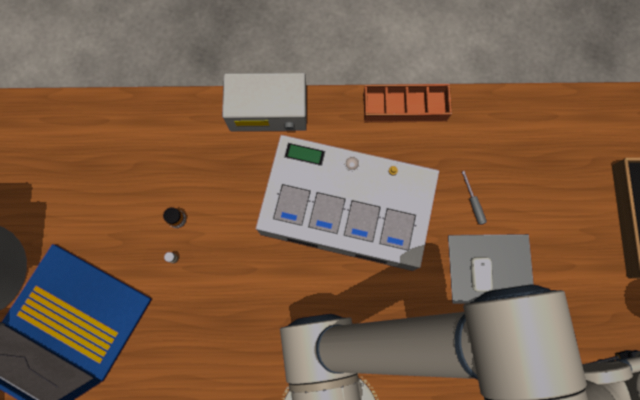

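View pics/side0.png

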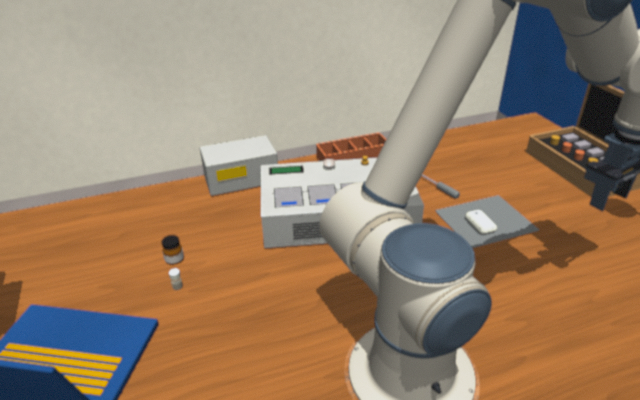

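The top view shows all four hatches, with blue strips near (289,216), (323,225), (359,233) and (396,241). The dish is at (352,163) and the fitting at (393,171). In the side view the arm hides the right-hand hatches.

```bash
cat > h.py <<'E'
from cell import bot
import cv2, numpy as np
def ray(d,uv,z):
    R=np.array(d['R']);t=np.array(d['t']);c=-R.T@t
    v=R.T@np.array([(uv[0]-d['cx'])/d['fx'],(uv[1]-d['cy'])/d['fy'],1]);return c+v*(z-c[2])/v[2]
def strips(d,box):
    hsv=cv2.cvtColor(d['color'],cv2.COLOR_RGB2HSV)
    m=cv2.inRange(hsv,(100,120,70),(130,255,255));k=np.zeros_like(m);x0,y0,x1,y1=box;k[y0:y1,x0:x1]=m[y0:y1,x0:x1]
    n,l,st,c=cv2.connectedComponentsWithStats(k)
    return sorted([(c[i],st[i,4]) for i in range(1,n) if st[i,4]>15],key=lambda a:a[0][0])
E
python3 - <<'E'
from h import *
d=bot.get_image('top');P=[]
for c,a in strips(d,(255,180,440,270)):
    p=ray(d,c,.12);P.append(p);print(c,a,p.round(4))
P=np.array(P);print(np.linalg.norm(np.diff(P,axis=0),axis=1))
v=P[0]-P[-1];print('yaw',np.arctan2(v[1],v[0])-np.pi/2)
d=bot.get_image('side')
for c,a in strips(d,(265,170,345,240)): print(c,a,ray(d,c,.12).round(4))
# unit outline corners at deck
d=bot.get_image('top')
for uv in [(280,136),(438,170),(257,229),(419,266)]: print(ray(d,uv,.12).round(3))
E
```

```text
[288.40789474 215.77631579] 76 [0.5481 0.1071 0.12  ]
[323.7027027  224.04054054] 74 [0.5239 0.0098 0.12  ]
[358.88157895 232.21052632] 76 [ 0.5    -0.0866  0.12  ]
[394.83116883 240.61038961] 77 [ 0.4757 -0.1845  0.12  ]
[0.10033843 0.09930825 0.10084356]
yaw -0.24362811640280424
[288.         202.85714286] 35 [0.5493 0.1086 0.12  ]
[322.29166667 200.29166667] 24 [0.5262 0.0123 0.12  ]
[0.781 0.132 0.12 ]
[ 0.675 -0.315  0.12 ]
[0.512 0.193 0.12 ]
[ 0.406 -0.247  0.12 ]
```

Strip spacing comes out at 99–101 mm against the given 100, yaw is −0.244, and the two views agree to about 2.5 mm. Next I work out the moves.

```bash
cat >> h.py <<'E'
from scipy.spatial.transform import Rotation as Ro
YAW=-0.244
UX=np.array([np.cos(YAW),np.sin(YAW),0]);UY=np.array([-UX[1],UX[0],0])
MID=np.array([0.5125,-0.0375,0.12])  # mid of strips
def press(i): return MID+UY*(2.5-i)*.1
def rel(tip):
    s=bot.sense();R=Ro.from_euler('xyz',s['tcp_rot']).as_matrix()
    t=s['tcp_pos']+R[:,2]*bot.nose_length
    return (R.T@(tip-t)*100).round(2), s['tcp_rot'].round(4), ((R.T@np.r_[UX[:2],0])).round(3)
def where():
    s=bot.sense();R=Ro.from_euler('xyz',s['tcp_rot']).as_matrix()
    t=s['tcp_pos']+R[:,2]*bot.nose_length;e=t-MID
    print('t',round(s['time'],2),'unit-frame tip mm rel strip row mid',(1e3*np.array([e@UX,e@UY,e[2]])).round(1),'rot',s['tcp_rot'].round(3),'F',np.array(s['ft_force']).round(1),'w',round(s['gripper_width'],4))
E
python3 -c "
from h import *
for i in (1,2,3,4): print(i,press(i).round(4))
print(rel(press(4)+UX*.002+[0,0,.03]))"
```

```text
1 [0.5487 0.1081 0.12  ]
2 [0.5246 0.011  0.12  ]
3 [ 0.5004 -0.086   0.12  ]
4 [ 0.4763 -0.1831  0.12  ]
(array([ 42.47, -33.85,   6.38]), array([-3.1411, -0.    ,  0.2268]), array([ 0.891,  0.454, -0.   ]))
```

```bash
python3 -m crank '[{"translation":[4.5,-3.5,0],"yaw":0.06},{"translation":[9,-7,0],"yaw":0.12},{"translation":[13.5,-10.5,0],"yaw":0.18},{"translation":[18,-14,0],"yaw":0.24},{"translation":[22.5,-18,0],"yaw":0.30},{"translation":[27,-21.5,0],"yaw":0.36},{"translation":[31.5,-25,0],"yaw":0.42},{"translation":[36,-28.5,0],"yaw":0.47}]' 0; python3 -c "
from h import *
where();print(rel(press(4)+UX*.002+[0,0,.015]))"
```

```text
time: 1.25
tcp_pos: [0.4282, -0.2488, 0.4049]
tcp_rot: [3.141, -0.0, -0.245]
ft_force: [1.3, -0.5, 0.1]
gripper_width: 0.0137
t 1.25 unit-frame tip mm rel strip row mid [ -30.7 -225.4   94.1] rot [ 3.141 -0.    -0.245] F [ 1.3 -0.5  0.1] w 0.0137
(array([ 3.26, -7.55,  7.91]), array([ 3.1414e+00, -4.0000e-04, -2.4510e-01]), array([ 1.   , -0.001,  0.   ]))
```

```bash
python3 -m crank '[{"translation":[1.5,-3.7,4],"yaw":0},{"translation":[3.2,-7.5,7.5],"yaw":0},{"translation":[3.2,-7.5,7.5],"yaw":0},{"translation":[3.2,-7.5,7.5],"yaw":0}]' 0; python3 -c "
from h import *
where();print(rel(press(4)+UX*.002+[0,0,.004]))
import cv2
d=bot.get_image('top');cv2.imwrite('pics/t1.png',cv2.resize(d['color'][130:280,240:460,::-1],None,fx=3.5,fy=3.5))"
```

```text
time: 1.75
tcp_pos: [0.4764, -0.1855, 0.33]
tcp_rot: [3.141, -0.0, -0.243]
ft_force: [0.5, -0.1, -0.3]
gripper_width: 0.0005
t 1.75 unit-frame tip mm rel strip row mid [   0.7 -152.4   19.2] rot [ 3.141 -0.    -0.243] F [ 0.5 -0.1 -0.3] w 0.0005
(array([ 0.13, -0.24,  1.52]), array([ 3.1414e+00, -1.0000e-04, -2.4260e-01]), array([1.   , 0.001, 0.   ]))
```

View pics/t1.png

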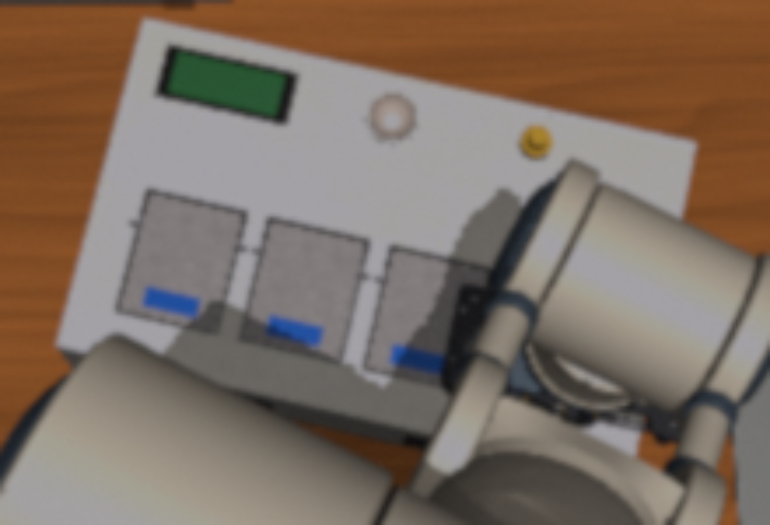

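The gripper is over hatch 4, and strips 1–3 are visible in the crop at (171,302), (294,331) and (417,357). Now I go down gently.

```bash
python3 -m crank '[{"translation":[0.1,-0.2,0.8],"yaw":0},{"translation":[0.1,-0.2,1.5],"yaw":0},{"translation":[0.1,-0.2,1.5],"yaw":0}]' 0; python3 -m crank '[{"translation":[0,0,0.1]},{"translation":[0,0,0.2]},{"translation":[0,0,0.2]}]' 0;python3 -c "
from h import *
where()"
```

```text
time: 2.17
tcp_pos: [0.4775, -0.1838, 0.3142]
tcp_rot: [-3.141, 0.001, -0.244]
ft_force: [-0.8, 0.7, 0.1]
gripper_width: 0.0005
t 2.17 unit-frame tip mm rel strip row mid [   1.2 -150.3    3.4] rot [-3.141e+00  1.000e-03 -2.440e-01] F [-0.8  0.7  0.1] w 0.0005invalid input
```

```bash
python3 -m crank '[{"translation":[0,0,0.1],"yaw":0},{"translation":[0,0,0.2],"yaw":0},{"translation":[0,0,0.2],"yaw":0}]' 0;python3 -m crank '[{"translation":[0,0,0.1],"yaw":0},{"translation":[0,0,0.1],"yaw":0}]' 0;python3 -c "
from h import *
where()"
```

```text
time: 2.55
tcp_pos: [0.4778, -0.1835, 0.3127]
tcp_rot: [-3.142, -0.0, -0.243]
ft_force: [-0.7, -1.2, 0.9]
gripper_width: 0.0003
time: 2.8
tcp_pos: [0.4778, -0.1835, 0.3117]
tcp_rot: [3.142, 0.0, -0.243]
ft_force: [-0.1, 0.5, -0.2]
gripper_width: -0.0
t 2.8 unit-frame tip mm rel strip row mid [   1.6 -150.1    0.9] rot [ 3.142  0.    -0.243] F [-0.1  0.5 -0.2] w -0.0
```

```bash
for k in 1 2; do python3 -m crank '[{"translation":[0,0,0.1],"yaw":0},{"translation":[0,0,0.1],"yaw":0}]' 0|sed -n 2,4p;done; python3 -m crank '[{"translation":[0,0,0.05],"yaw":0},{"translation":[0,0,0.05],"yaw":0}]' 0;python3 -c "
from h import *
where()"
```

```text
tcp_pos: [0.4778, -0.1836, 0.3107]
tcp_rot: [3.142, -0.0, -0.243]
ft_force: [0.5, 0.9, 0.2]
tcp_pos: [0.4778, -0.1836, 0.3097]
tcp_rot: [-3.142, 0.0, -0.243]
ft_force: [-1.1, 1.2, 1.4]
time: 3.55
tcp_pos: [0.4778, -0.1836, 0.3092]
tcp_rot: [-3.142, -0.0, -0.243]
ft_force: [-0.5, 0.4, 2.2]
gripper_width: 0.0005
t 3.55 unit-frame tip mm rel strip row mid [   1.6 -150.1   -1.6] rot [-3.142 -0.    -0.243] F [-0.5  0.4  2.2] w 0.0005
```

```bash
for k in 1 2; do python3 -m crank '[{"translation":[0,0,0.05],"yaw":0},{"translation":[0,0,0.05],"yaw":0}]' 0|sed -n 2,4p;done;python3 -c "
from h import *
where()"
```

```text
tcp_pos: [0.4778, -0.1836, 0.3087]
tcp_rot: [3.142, -0.0, -0.243]
ft_force: [-1.0, -0.1, 2.6]
tcp_pos: [0.4778, -0.1836, 0.3082]
tcp_rot: [-3.142, 0.0, -0.243]
ft_force: [-0.8, 0.2, 2.2]
t 4.05 unit-frame tip mm rel strip row mid [   1.6 -150.1   -2.6] rot [-3.142  0.    -0.243] F [-0.8  0.2  2.2] w 0.0005
```

```bash
for k in 1 2 3; do python3 -m crank '[{"translation":[0,0,0.1],"yaw":0},{"translation":[0,0,0.1],"yaw":0}]' 0|sed -n 2,4p;done
```

```text
tcp_pos: [0.4778, -0.1836, 0.3072]
tcp_rot: [-3.142, -0.0, -0.243]
ft_force: [-1.1, -0.0, 1.5]
tcp_pos: [0.4778, -0.1836, 0.3062]
tcp_rot: [-3.142, -0.0, -0.243]
ft_force: [0.7, 0.8, 2.6]
tcp_pos: [0.4779, -0.1836, 0.3052]
tcp_rot: [3.142, -0.0, -0.243]
ft_force: [-0.0, -0.1, 1.8]
```

It is already 5.6 mm below the deck with a steady ~2 N. A latched hatch would give over 50 N there, so hatch 4 is the one that rocks. Pushing it down and inward.

```bash
python3 -m crank '[{"translation":[0.2,0,0.4],"yaw":0},{"translation":[0.4,0,0.8],"yaw":0},{"translation":[0.6,0,1.2],"yaw":0},{"translation":[0.8,0,1.6],"yaw":0},{"translation":[0.8,0,1.6],"yaw":0}]' 0; python3 -c "
from h import *
where()"
```

```text
time: 5.42
tcp_pos: [0.4857, -0.1855, 0.2888]
tcp_rot: [-3.141, 0.0, -0.243]
ft_force: [-1.1, 0.9, 0.4]
gripper_width: 0.0005
t 5.42 unit-frame tip mm rel strip row mid [   9.7 -150.1  -22. ] rot [-3.141  0.    -0.243] F [-1.1  0.9  0.4] w 0.0005
```

```bash
python3 -m crank '[{"translation":[0.2,0,0.4],"yaw":0},{"translation":[0.4,0,0.8],"yaw":0},{"translation":[0.6,0,1.2],"yaw":0},{"translation":[0.8,0,1.6],"yaw":0},{"translation":[0.8,0,1.6],"yaw":0}]' 0; python3 -c "
from h import *
where()"
```

```text
time: 6.05
tcp_pos: [0.4934, -0.1874, 0.2728]
tcp_rot: [-3.141, 0.0, -0.243]
ft_force: [0.6, 0.2, 0.5]
gripper_width: 0.0006
t 6.05 unit-frame tip mm rel strip row mid [  17.6 -150.1  -38. ] rot [-3.141  0.    -0.243] F [0.6 0.2 0.5] w 0.0006
```

```bash
for k in 1 2 3; do python3 -m crank '[{"translation":[0.1,0,0.05],"yaw":0},{"translation":[0.2,0,0.1],"yaw":0}]' 0|sed -n 2,4p; done; python3 -c "
from h import *
where()
import cv2
for n in ('top','side'):
  d=bot.get_image(n);cv2.imwrite(f'pics/{n}2.png',cv2.resize(d['color'][130:280,240:460,::-1],None,fx=3.5,fy=3.5))"
```

```text
tcp_pos: [0.4951, -0.1878, 0.2721]
tcp_rot: [-3.142, 0.001, -0.243]
ft_force: [-4.4, 0.1, -0.4]
tcp_pos: [0.4971, -0.1883, 0.2711]
tcp_rot: [-3.142, 0.001, -0.243]
ft_force: [-3.7, 0.5, -1.3]
tcp_pos: [0.4984, -0.1886, 0.2701]
tcp_rot: [-3.141, 0.002, -0.243]
ft_force: [-14.1, 1.9, 12.6]
t 6.8 unit-frame tip mm rel strip row mid [  22.4 -150.   -40.7] rot [-3.141e+00  2.000e-03 -2.430e-01] F [-14.1   1.9  12.6] w 0.0004
```

View pics/top2.png

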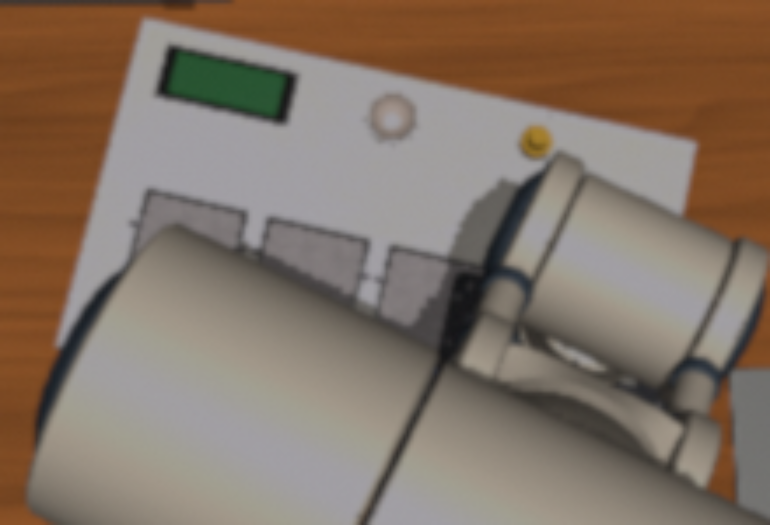

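Force rose sharply to about 19 N, 22.4 mm in. I predicted contact at the 1.2 rad stop at about 21.5 mm, so the stop is reached. Backing off toward the front first, then lifting out.

```bash
python3 -m crank '[{"translation":[0.05,0,0],"yaw":0},{"translation":[0.05,0,0],"yaw":0}]' 0|sed -n 2,4p; python3 -m crank '[{"translation":[-0.4,0,0],"yaw":0},{"translation":[-1.2,0,-0.4],"yaw":0},{"translation":[-1.4,0,-2],"yaw":0},{"translation":[-1.4,0,-4.5],"yaw":0},{"translation":[-1.4,0,-8],"yaw":0},{"translation":[-1.4,0,-12],"yaw":0},{"translation":[-1.4,0,-12],"yaw":0}]' 0; python3 -c "
from h import *
where()"
```

```text
tcp_pos: [0.4986, -0.1887, 0.2702]
tcp_rot: [-3.141, 0.003, -0.243]
ft_force: [-13.6, 1.2, 11.1]
time: 8.02
tcp_pos: [0.4866, -0.1859, 0.3941]
tcp_rot: [3.14, -0.007, -0.243]
ft_force: [0.3, -0.2, -1.1]
gripper_width: 0.0006
t 8.03 unit-frame tip mm rel strip row mid [  12.  -150.5   83.3] rot [ 3.14  -0.007 -0.243] F [ 0.3 -0.2 -1.1] w 0.0006
```

Now I move away sideways, toward where the arm started, to clear the view.

```bash
python3 -m crank '[{"translation":[-1.5,4,0],"yaw":0},{"translation":[-3,8,0],"yaw":0},{"translation":[-4.5,12.5,0],"yaw":0},{"translation":[-6,17,0],"yaw":0},{"translation":[-8,21.5,0],"yaw":0},{"translation":[-10,26,0],"yaw":0},{"translation":[-12,30.5,0],"yaw":0},{"translation":[-14,35,0],"yaw":0}]' 0; python3 -m crank '[{"translation":[-2,4,0],"yaw":0},{"translation":[-2,4,0],"yaw":0}]' 0|tail -1; python3 -c "
from h import *
where()
import cv2
d=bot.get_image('top');cv2.imwrite(f'pics/top3.png',cv2.resize(d['color'][130:280,240:460,::-1],None,fx=3.5,fy=3.5))
for c,a in strips(d,(255,180,440,270)):print(c,a)
d=bot.get_image('side');cv2.imwrite(f'pics/side3.png',d['color'][:,:,::-1])"
```

```text
time: 9.02
tcp_pos: [0.2646, -0.4926, 0.3903]
tcp_rot: [3.142, -0.0, -0.243]
ft_force: [1.5, 1.1, -0.2]
gripper_width: 0.0002
gripper_width: 0.0004
t 9.28 unit-frame tip mm rel strip row mid [-151.  -542.6   79.2] rot [ 3.141  0.    -0.246] F [ 0.4 -0.2  0.2] w 0.0004
[288.40789474 215.77631579] 76
[323.7027027  224.04054054] 74
[358.88157895 232.21052632] 76
```

View pics/top3.png

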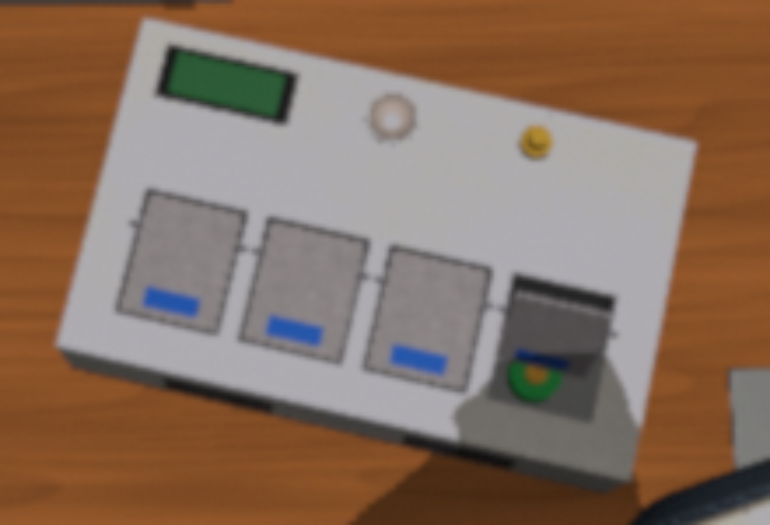

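View pics/side3.png

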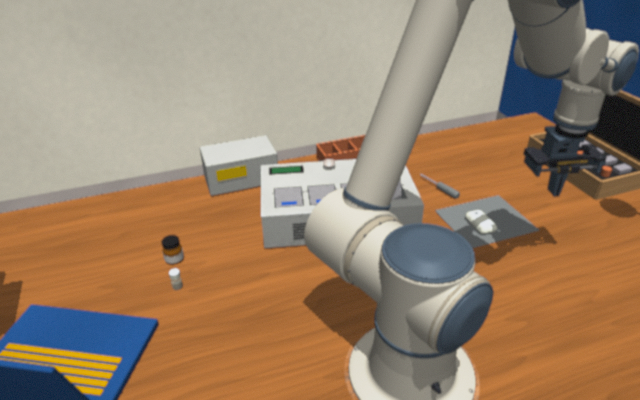

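The top view shows hatch 4 standing open, with the green and brass filter visible at crop (536,378) and its blue strip foreshortened at (542,358). The other three strips haven't moved a pixel. I'll check the tilt angle from the strip.

```bash
python3 - <<'E'
from h import *
d=bot.get_image('top');hsv=cv2.cvtColor(d['color'],cv2.COLOR_RGB2HSV)
m=cv2.inRange(hsv,(105,110,25),(130,255,255));k=m*0;k[225:238,382:406]=m[225:238,382:406]
ys,xs=np.nonzero(k);uv=(xs.mean(),ys.mean());print(uv,len(xs))
piv=press(4)+UX*.055-[0,0,.0025]
for th in (.9,1,1.1,1.15,1.2,1.25):
    f=-UX*np.cos(th)-np.array([0,0,np.sin(th)]);n=-UX*np.sin(th)+np.array([0,0,np.cos(th)])
    o=[]
    for X in (piv+.055*f+.0025*n, piv-.028*f+.0025*n):
        c=np.array(d['R'])@X+d['t'];o+=[(c[0]/c[2]*d['fx']+d['cx']).round(1),(c[1]/c[2]*d['fy']+d['cy']).round(1)]
    print(th,o)
E
```

```text
(np.float64(394.0833333333333), np.float64(232.16666666666666)) 36
0.9 [np.float64(393.4), np.float64(236.2), np.float64(400.6), np.float64(214.4)]
1 [np.float64(393.6), np.float64(234.9), np.float64(400.5), np.float64(215.1)]
1.1 [np.float64(393.8), np.float64(233.5), np.float64(400.4), np.float64(215.9)]
1.15 [np.float64(393.9), np.float64(232.8), np.float64(400.3), np.float64(216.4)]
1.2 [np.float64(394.0), np.float64(232.0), np.float64(400.2), np.float64(216.8)]
1.25 [np.float64(394.1), np.float64(231.2), np.float64(400.2), np.float64(217.2)]
```

The strip at (394.1,232.2) matches 1.19 ± 0.05 rad, and the rear edge at about (401,216.6) fits 1.15–1.2. The hatch is at its stop, so I'm handing in.

```bash
python3 -c "
from cell import bot
print(bot.sense()['joint_velocities']);bot.sign_off()"
```

```text
[ 1.42102000e-02 -4.84328920e-03  3.17172120e-03 -1.69305907e-04
 -4.70865083e-04 -5.31310771e-05]
the job is handed in; nothing more can be done
```

The unlatched hatch was the rightmost one (press_4), and I left it fully open with the filter visible. I handed the job in at about 9.5 s.

- **Finding it:** I pressed hatch 4 first, with the closed fingertips. It gave way at a steady 2 N or so down to 5.6 mm, where a latched hatch would have resisted with over 50 N. The other three were never touched.
- **Opening it:** I pushed it down and inward until the force rose to about 19 N at the stop. Then I backed the fingers off forward, lifted out and moved clear to the right.
- **Tilt check:** In the final top view, the strip matches a tilt of about 1.19 rad against the 1.2 rad stop, give or take 0.05. The rear edge fits 1.15–1.2 rad.
- **Everything else:** Strips 1–3 are unmoved to the pixel, and the dish and fitting look unchanged. In the last side view the jar, vial, mouse and driver also look unmoved; I compared these by eye only.
- **Side view limit:** The arm hid hatch 4 in the side view, so the tilt was checked from the top camera and the contact forces only.

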